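Hold the varnish colour cell in the light path

TASK

Check a varnish colour: first switch the lamp on by pushing its red-knobbed lever all the way over, then pick up the amber cell by its two white frosted faces only, never touching the clear glass. Hold it in the air in the light path, midway between lamp and receiver, upright, centred on the lenses, clear faces square to the light. Finish while still holding it there; do not knock it against the bench, and leave the other things alone.

Things in the scene. Friction and masses are not known exactly. Their poses are not given: they have to be found in the camera images.
- bench: Fixed light bench: aluminium plate, x -230 to 130, y -55 to 55 mm, top 12 mm above table. Origin on the table under the middle of the light path (red cross on plate); x runs along the light, lamp to receiver (about the robot's left), z up. Grey lamp box x -135 to -70, black receiver x 70 to 120; both y -30 to 30, tops 105 mm above table. Lever pivot at x -190, y 0, 34 mm above table.
- beam_mid (a point): Middle of the light path, halfway between the two brass-ringed lenses (140 mm apart), 80 mm above the table, 68 mm above the base plate. Axes as the bench: x along the light, z up.
- lamp_switch (a joint): Lamp lever, rad: 0 = off (leans 0.5 rad to the bench's +y, the robot's side), 1.0 = fully on (leans 0.5 rad to the bench's -y, away from the robot), upright at 0.5. Starts at 0 to 0.25, stays where left, needs about 1 N at the knob.
- lamp_switch_tip (a point): Centre of the lever's red ball knob (26 mm in diameter, on a steel rod), 60 mm from the pivot: 87 to 94 mm above the table; it moves 58 mm over the full swing. The grey block under it is 50 mm (bench x) by 70 mm, top 37 mm above the table, and 55 mm lie between the lever and the lamp box.
- amber_cell: Glass cell to hold: solid amber block, 30 (own x) x 27 (own y) x 60 mm high, about 110 g, loose on the tray. Origin at the centre of its underside (14 mm above the table), z up. White frosted plates, 26 mm wide, full height, cover its +y and -y sides: 27 mm over them, 2.5 mm proud of the glass. Grip across these. The light is to pass along its own x, either way round.
- amber_cell_mid (a point): Centre of the amber cell, 30 mm above its underside; axes as the cell. It is to lie in the middle of the light path.
- amber_cell_clear: The bare amber glass of that cell, 30 x 22 x 60 mm, same origin and axes as the cell: its clear faces look along +x and -x and its top is bare glass too. Fingers must not touch it.
- tray: Low wooden tray, fixed, 90 mm (own x) x 200 mm (own y), its cork top 14 mm above the table; origin under its centre. It carries the two cells about 110 mm apart.
- green_cell: Spare cell of the same shape and size as the amber one, with green glass; loose on the tray. Leave alone.
- tin: White and blue varnish tin, 84 mm in diameter, 110 mm high, loose; origin under its centre. Leave alone.
- oak_sample: Flat oak sample piece, 70 x 110 x 20 mm, loose; origin under its centre. Leave alone.
- brush: Paint brush with a wooden handle, 200 mm long, lying along its own x; loose. Leave alone.
There are look-alikes about, which are no part of the job. What is meant by the amber_cell is not blue or pink, and is the larger of those in its own colour.

How it is judged:
On the way, in this order (a step that is already met when the one before it is completed fails the run):
1. the lamp lever is pushed over to on (value of joint lamp_switch above 0.85 rad), for 0.2 s.
2. the amber cell is held by the fingers, lifted clear of the tray (value of joint lamp_switch above 0.85 rad and contact force between the fingers and amber_cell above 2 N and height (world z) of amber_cell above 0.03 m and contact force between amber_cell and tray below 0.05 N), for 0.2 s.
At the end, for the whole second after the job is handed in: Lever over 0.85; amber cell still (under 20 mm/s) in the fingers (over 2 N), off bench and tray, over 30 mm up; its centre within 30 mm along, 6 mm across and 12 mm in height of the middle of the light path; its x within 8 deg of the light, within 8 deg of upright; clear glass untouched (all of step 2 and x of amber_cell_mid in the frame of beam_mid between -0.03 and 0.03 m and y of amber_cell_mid in the frame of beam_mid between -0.006 and 0.006 m and z of amber_cell_mid in the frame of beam_mid between -0.012 and 0.012 m and angle between the x axis of amber_cell and the x axis of bench, either way round below 0.14 rad and angle between amber_cell's own z axis and vertical below 0.14 rad and contact force between amber_cell and bench below 0.05 N and contact force between the fingers and amber_cell_clear below 0.5 N and linear speed of amber_cell below 0.02 m/s); the arm keeps its last pose, push and grip.
It fails at once if the fingers touch the clear glass of the amber cell (contact force between the fingers and amber_cell_clear above 1 N).
It fails at once if the amber cell is knocked against the light bench (contact force between amber_cell and bench above 5 N).
It fails at once if the green cell is disturbed (distance of green_cell from where it was at the start of the episode above 0.02 m).
It fails at once if the tin, oak sample or brush is disturbed (distance of any of tin, oak_sample, brush from where it was at the start of the episode above 0.03 m).
It also fails if it takes over 64 s, if anything falls off the work surface, if the arm or the gripper's body presses on something with over 40 N, if the wrist force passes 120 N, or if a joint passes its speed limit or range.

ROBOT

A 6-joint arm with a two-finger parallel gripper is mounted at the origin on the work surface. World frame = base frame: x ahead of the robot, y to its left, z up, the work surface at z = 0. Lengths are in m, angles in rad, forces in N, time in s.
With the tool pointing down it reaches from about 0.375 to 0.75 m from the base axis. Payload 9 kg.
Tool frame: the origin (TCP) lies at the very end of the fingers, on their centre line; the grasp point (between the pads) lies 19 mm behind it (env.grip_point_offset is the distance from the TCP to the grasp point, in m); y points along the fingers, x is the direction in which the jaws open and shut, and the axes are right-handed (so a half turn about y gives the same grasp; the last joint's range is limited). The gripper opens to 85 mm and grips with 20 to 120 N. Pads are 22 mm wide; open, the fingers measure 114 mm over their backs; the gripper's body (76 mm by 85 mm) begins 54 mm behind the grasp point. The pads swing forward as they close: fully open they stand 13 mm farther back than shut.
Start: joints at [0.932, 0.104, 0.097, 1.564, 0, 1.353], TCP at [0.245, 0.548, 0.231] pointing down, gripper open.
Joint ranges: [-2.99, 2.99], [-0.84, 1.86], [-1.1, 1.16], [-1.84, 2.11], [-1.51, 1.56], [-3.14, 3.14]. Speed limits (rad/s): [2.22, 2.22, 2.57, 3.14, 3.14, 3.14].

INTERFACE

Orientations are given as a rotation vector (axis times angle).
In Python, from bench import env gives the robot as it stands. The module is installed in compiled form; this text tells all that it offers.
- The arm moves only by the tool apply_moves, never from a script. Its argument "rows" is one flat list of numbers, 6 for each row, row after row: the shift along the tool's x, y, z as a fraction of full scale, then the turn, a rotation vector about the tool's x, y, z as a fraction of full scale. A call has exactly 5 rows; each row is the pose to reach, as a shift and turn from the pose commanded when the call began, along the tool's axes at that moment; what a row does not reach only later rows make up. Full scale, the value 1, is 30 cm for a shift and 1.5 rad for a turn. A row lasts 1/10 s, in which the tool goes at most 50 mm and 8.59 degrees, less where a joint would pass 70% of its speed; a pose out of reach is approached as far as the arm can. A call with a number of a shift or a turn outside -1 to 1 is refused whole. A call with a gripper value outside its range is refused whole. "grip" is the closure, from -1 (fully open) to 1 (shut), set as the call begins (left out, the last holds). The fingers move at their own pace and stop on an object; "force" is the grip in N (left out, the last holds). Time passes only in rows, so rows that repeat a pose let the fingers close, or fill a call up. It gives the time, the measured TCP pose, the force and the opening at its end, in the units of the state.
- env.get_state(): the state, without advancing time (a new reading comes with each control period).
- env.snapshot(name): name is "scene" or "top" or "wrist"; returns a dict with "pixels" (420x560x3 uint8, blue, green, red), "mtx" (3x3 intrinsics, pixels), "pose" (4x4, takes a point from camera to world coordinates). Camera axes: x right, y up, looking along -z (the intrinsics and any distortion apply to the point x, -y, -z); pixel columns grow to the right and rows downward; lengths in m; the calibration is good to about 2 mm. A picture is of the moment at which its call begins. There is no depth.
- env.job_done(): hands the job in, once; it reports no verdict.
Trained networks look in a picture, given as the dict that the camera call returned (one of the last four; its "shot" number tells which), for a name from the list of things; names that differ only in an ending like _2 or _b are one class to them, and where a whole thing is asked for, a point or a joint stands for the part that bears it (a point fixed in the world has none). Each returns a list of dicts, best first, with "confidence" (0 to 1); they miss things now and then, are a little off and sometimes report something else, mostly with a low value. They report only what shows in the picture. A call takes as long as a camera call. They do not tell look-alikes from the thing itself.
- env.trace(picture, target): "region" (420x560 bool, what is visible of it) and "extent" ([left, top, right, bottom] in pixels, round what is visible of it).
The state is a dict: "clock": time; "joint_pos": joint angles; "dq": joint speeds; "joint_efforts": joint torques, N m; "ee_pos": TCP position; "tcp_rot": TCP orientation; "force": force on the tool from outside, world axes, zero at the start; "torque": the same for the moment, N m; "opening": opening from 0.0 (shut) to 1.0 (fully open).
Only numpy, scipy, OpenCV 4.12 (cv2) and the standard library are available. Lean on these libraries where they do the work, as an engineer would, in place of code of your own. Each camera call takes 0.05 s, during which the arm holds its last target.

## Working session

There is one attempt and no reset: what is moved stays moved. The work goes in short steps, Python scripts to look and compute and a tool call to move; the robot and the scene stay as the last step left them, time stands still between calls to the robot, and variables do not carry over. Pictures are saved under pics/ and viewed, and the job is handed in when it is done.

Besides the shell and the picture viewer there is one more tool, called after "Call:" as name(argument=value, ...), one argument or row to a line, values as JSON. apply_moves: Moves the arm, as the interface text tells. Shift numbers are shares of 30 cm and turn numbers shares of 1.5 rad, none past 1 either way. Its arguments: {"type":"object","properties":{"rows":{"type":"array","items":{"type":"number","minimum":-1,"maximum":1}},"grip":{"type":"number"},"force":{"type":"number"}},"required":["rows"]}

```bash
mkdir -p pics; python3 - <<'E'
from bench import env
import cv2,numpy as np
s=env.get_state()
for k in s: print(k,np.round(s[k],4))
print(env.grip_point_offset)
for n in ["scene","top","wrist"]:
    p=env.snapshot(n); cv2.imwrite(f"pics/{n}0.png",p["pixels"]); print(n,p["mtx"].tolist(),np.round(p["pose"],4).tolist(),[k for k in p])
E
```

```text
clock 0.0
joint_pos [0.9323 0.1047 0.0965 1.5639 0.     1.3531]
dq [ 0.0003 -0.0002  0.0005  0.     -0.0018 -0.0026]
joint_efforts [-4.00000e-04 -5.56922e+01  5.03656e+01  1.67000e-02 -3.00000e-04
  0.00000e+00]
ee_pos [0.2449 0.5474 0.2305]
tcp_rot [-1.3798 -0.8929  0.895 ]
force [-0.2208  0.2665 -0.0336]
torque [ 0.0133 -0.0165 -0.011 ]
opening 0.9972
0.0187
scene [[488.68976369556185, 0.0, 278.91866807909804], [0.0, 488.68976369556185, 207.5837879432053], [0.0, 0.0, 1.0]] [[-0.7686, -0.4888, 0.4128, 1.0118], [0.6396, -0.6019, 0.4782, 0.5239], [0.0147, 0.6315, 0.7752, 0.8663], [0.0, 0.0, 0.0, 1.0]] ['pixels', 'mtx', 'pose', 'shot']
top [[508.7349172817944, 0.0, 275.12951785559807], [0.0, 508.7349172817944, 212.91255085780057], [0.0, 0.0, 1.0]] [[-0.0554, 0.9681, -0.2445, 0.3786], [-0.9985, -0.0535, 0.0146, 0.0214], [0.0011, 0.2449, 0.9695, 1.0337], [0.0, 0.0, 0.0, 1.0]] ['pixels', 'mtx', 'pose', 'shot']
wrist [[295.77874136638883, 0.0, 279.7786513623287], [0.0, 295.77874136638883, 208.37481352907753], [0.0, 0.0, 1.0]] [[0.4077, -0.8761, -0.2574, 0.1796], [0.9131, 0.3909, 0.1158, 0.5777], [-0.0008, -0.2823, 0.9593, 0.3728], [0.0, 0.0, 0.0, 1.0]] ['pixels', 'mtx', 'pose', 'shot']
```

View pics/scene0.png

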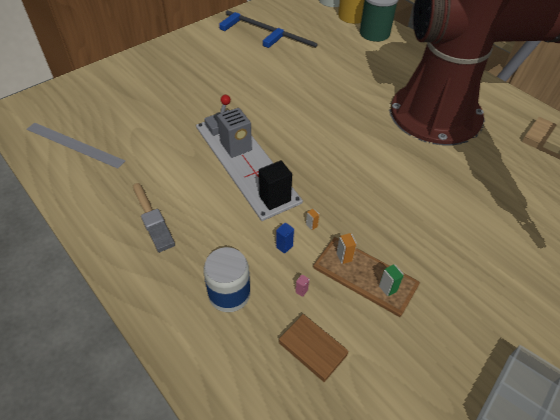

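View pics/top0.png

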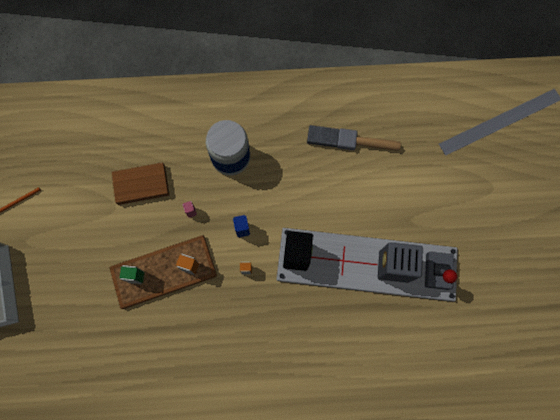

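View pics/wrist0.png

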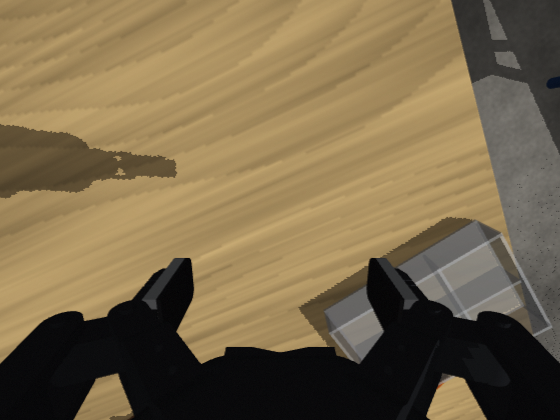

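The amber candidates are the cell on the tray at top (187,263), about 20 px wide, and a small one off the tray at top (246,268). The one on the tray is larger, so it fits the description. Next I'll confirm that in a crop and run the networks.

```bash
cat > h.py <<'E'
from bench import env
import cv2,numpy as np
from scipy.spatial.transform import Rotation as R
from scipy.optimize import least_squares
def proj(p,X):
    X=np.atleast_2d(X); T=np.linalg.inv(p["pose"]); c=X@T[:3,:3].T+T[:3,3]
    c=c*[1,-1,-1]; u=c@np.array(p["mtx"]).T; return u[:,:2]/u[:,2:]
def back(p,uv,z):
    uv=np.atleast_2d(uv); d=np.c_[uv,np.ones(len(uv))]@np.linalg.inv(p["mtx"]).T*[1,-1,-1]
    d=d@p["pose"][:3,:3].T; o=p["pose"][:3,3]; t=(z-o[2])/d[:,2]; return o+d*t[:,None]
def crop(p,x0,y0,x1,y1,k,name):
    cv2.imwrite("pics/"+name,cv2.resize(p["pixels"][y0:y1,x0:x1],None,fx=k,fy=k,interpolation=cv2.INTER_CUBIC))
E
python3 - <<'E'
from h import *
import pickle
P={}
for n in ["top","scene"]:
    p=env.snapshot(n)
    for t in ["amber_cell","green_cell","tray","bench","lamp_switch_tip","lamp_switch","tin"]:
        for r in env.trace(p,t)[:4]:
            m=r["region"]; ys,xs=np.nonzero(m)
            print(n,t,round(r["confidence"],2),r["extent"],m.sum(),xs.mean().round(1),ys.mean().round(1))
            P.setdefault((n,t),[]).append(m)
    P[n]=p
pickle.dump(P,open("P.pkl","wb"))
crop(P["top"],100,220,260,310,5,"topamber.png")
crop(P["scene"],290,190,430,320,5,"scamber.png")
crop(P["top"],270,220,470,310,4,"topbench.png")
crop(P["scene"],190,85,310,225,4,"scbench.png")
E
```

```text
top amber_cell 0.88 [175.6, 256.5, 195.6, 274.5] 327 187.7 263.6
top amber_cell 0.56 [234.8, 216.5, 249.3, 237.8] 257 241.5 225.5
top amber_cell 0.5 [185.2, 199.9, 196.0, 215.4] 153 189.6 208.4
top amber_cell 0.41 [239.3, 260.5, 253.5, 277.6] 144 245.4 267.9
top green_cell 0.9 [119.8, 264.0, 140.0, 285.6] 363 131.7 273.7
top tray 0.61 [111.1, 234.7, 218.3, 309.2] 3880 163.1 272.0
top tray 0.55 [307.4, 121.9, 398.7, 150.0] 1367 346.4 138.5
top bench 0.82 [278.1, 229.0, 457.0, 299.2] 9540 367.8 263.7
top lamp_switch_tip 0.47 [176.1, 257.8, 197.8, 271.3] 236 187.5 262.7
top lamp_switch_tip 0.46 [440.6, 272.1, 461.0, 281.5] 147 449.2 275.1
top lamp_switch 0.5 [442.4, 268.3, 456.0, 281.3] 181 449.4 275.1
top tin 0.83 [206.1, 119.5, 250.4, 176.0] 1900 228.3 146.6
scene amber_cell 0.69 [334.7, 234.1, 355.4, 261.8] 447 345.9 248.2
scene amber_cell 0.67 [303.0, 209.7, 319.4, 231.5] 225 312.0 218.9
scene amber_cell 0.63 [275.2, 223.4, 294.6, 253.9] 453 284.1 237.5
scene amber_cell 0.49 [293.4, 274.4, 308.1, 296.9] 241 301.6 284.9
scene green_cell 0.96 [377.4, 262.8, 403.2, 298.0] 478 389.9 279.3
scene tray 0.71 [377.9, 262.6, 403.1, 297.2] 521 390.4 279.6
scene tray 0.63 [312.9, 235.8, 420.8, 319.7] 3044 364.8 277.6
scene tray 0.48 [337.0, 235.0, 355.0, 264.7] 434 345.4 247.8
scene bench 0.66 [199.9, 96.3, 302.8, 218.3] 5595 248.4 162.4
scene bench 0.43 [279.5, 315.2, 347.9, 383.6] 2476 312.7 347.3
scene lamp_switch_tip 0.5 [224.0, 92.4, 228.1, 113.4] 119 224.5 101.3
scene lamp_switch 0.57 [218.4, 91.6, 229.4, 112.9] 119 224.0 102.0
scene lamp_switch 0.53 [203.5, 251.2, 251.3, 311.6] 2430 226.7 278.9
scene lamp_switch 0.18 [336.4, 234.5, 357.8, 260.6] 461 345.8 247.7
scene tin 0.78 [202.5, 249.4, 250.0, 306.3] 2493 226.6 279.1
```

View pics/topamber.png

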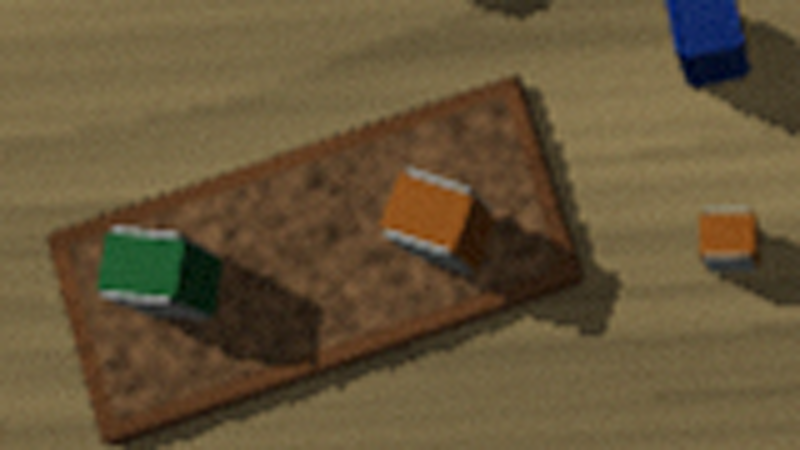

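View pics/scamber.png

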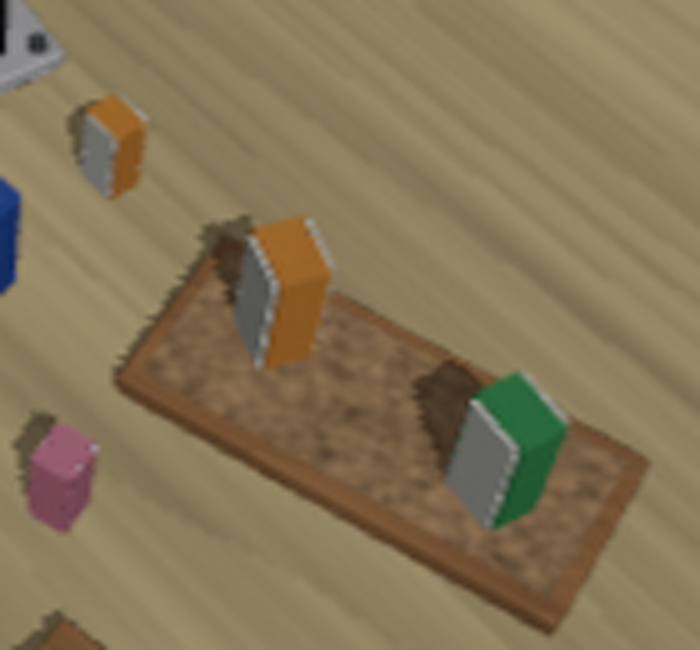

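View pics/topbench.png

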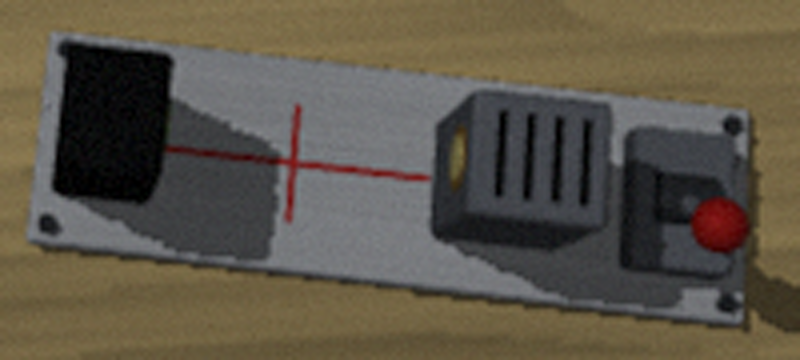

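View pics/scbench.png

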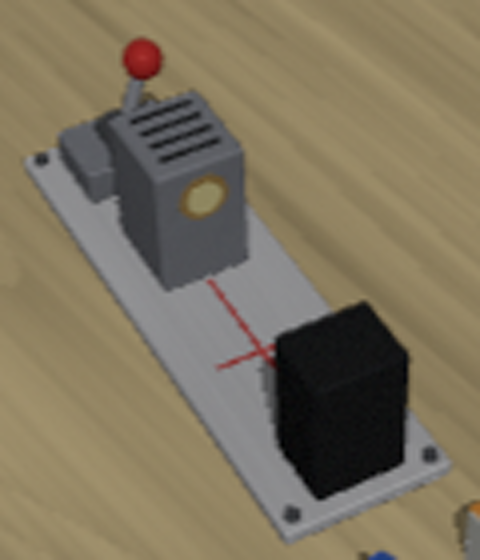

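```bash
cat > fit.py <<'E'
from h import *
import pickle
P=pickle.load(open("P.pkl","rb"))
def un(xy,k,o): return (np.array(xy,float)+.5)/k-.5+np.array(o)
def fit(obs,x0):
    # obs: list (cam, local pts, pix)
    def w(q,L): c,s=np.cos(q[2]),np.sin(q[2]); L=np.array(L,float)/1000; return np.c_[q[0]+c*L[:,0]-s*L[:,1],q[1]+s*L[:,0]+c*L[:,1],L[:,2]]
    f=lambda q: np.concatenate([(proj(P[c],w(q,L))-px).ravel() for c,L,px in obs])
    r=least_squares(f,x0,loss="soft_l1"); return r.x,f(r.x).reshape(-1,2),w
tc=un([(52,33),(28,242),(746,326),(750,110),(293,162)],4,(270,220))
BL=[(130,-55,12),(130,55,12),(-230,55,12),(-230,-55,12),(0,0,12)]
sc=un([(27,158),(290,530),(448,463)],4,(190,85)); BS=[(-230,-55,12),(130,-55,12),(130,55,12)]
print("top only",*[np.round(a,4).tolist() for a in fit([("top",BL,tc)],[.4,-.1,1.57])[:2]])
print("sc only",*[np.round(a,4).tolist() for a in fit([("scene",BS,sc)],[.4,-.1,1.57])[:2]])
qb,rb,w=fit([("top",BL,tc),("scene",BS,sc)],[.4,-.1,1.57]); print("both",qb.round(4))
# amber; z of top 74
ta=un([(410,168),(472,187),(448,256),(384,233)],5,(100,220))
tb=back(P["top"],ta,.074); print(tb.round(4).tolist(), np.linalg.norm(np.diff(tb,axis=0),axis=1))
AL=[(-13,-13.5,74),(13,-13.5,74),(13,13.5,74),(-13,13.5,74)]
sa=un([(250,235),(277,284),(331,267),(305,217),(262,366),],5,(290,190))
AS=[(-13,-13.5,74),(13,-13.5,74),(13,13.5,74),(-13,13.5,74),(13,-13.5,14)]
for nm,o in (("top",[("top",AL,ta)]),("sc",[("scene",AS,sa)]),("both",[("top",AL,ta),("scene",AS,sa)])):
    # try yaw starts
    best=min((fit(o,[*tb.mean(0)[:2],y]) for y in np.arange(-3,3,.7)),key=lambda r:(r[1]**2).sum())
    print(nm,best[0].round(4),best[1].round(1).tolist())
qa=best[0]
np.save("q.npy",np.array([qb,qa]))
# overlay
def box(x0,x1,y0,y1,z0,z1): 
    c=[(x,y,z) for x in(x0,x1) for y in (y0,y1) for z in (z0,z1)]
    return c,[(i,j) for i in range(8) for j in range(i) if sum(a!=b for a,b in zip(c[i],c[j]))==1]
for cam,(a,b,c,d) in (("top",(100,200,470,330)),("scene",(190,80,430,320))):
    k=3.2 if cam=="scene" else 2.1
    im=cv2.resize(P[cam]["pixels"][b:d,a:c],None,fx=k,fy=k)
    for q,bs in ((qb,[(-230,130,-55,55,0,12),(-135,-70,-30,30,12,105),(70,120,-30,30,12,105)]),(qa,[(-15,15,-11,11,14,74),(-13,13,-13.5,13.5,14,74)])):
        for B in bs:
            pt,e=box(*B); u=(proj(P[cam],w(q,pt))-[a,b]+.5)*k-.5
            for i,j in e: cv2.line(im,tuple(u[i].round().astype(int)),tuple(u[j].round().astype(int)),(0,255,255),1)
    cv2.imwrite(f"pics/ov_{cam}.png",im)
E
python3 fit.py
```

```text
top only [0.5291, -0.1256, 1.4008] [[-0.4248, -0.7471], [-0.5119, 0.2378], [0.154, 0.0286], [0.6447, -0.2419], [0.1535, 0.5485]]
sc only [0.5296, -0.1223, 1.3933] [[-0.3273, -0.9144], [-0.7655, 1.191], [2.1188, -0.4316]]
both [ 0.5292 -0.1252  1.3996]
[[0.5513, 0.1895, 0.074], [0.5427, 0.166, 0.074], [0.5168, 0.1755, 0.074], [0.5269, 0.1996, 0.074]] [0.02502179 0.02754149 0.02611917]
top [ 0.5348  0.1828 -0.3782] [[7.8, 17.1], [0.3, 0.4], [-8.2, -17.9], [-0.3, -0.4]]
sc [0.5357 0.185  1.2571] [[-0.6, 0.0], [-0.2, 0.2], [1.2, -0.4], [0.4, -0.3], [-0.6, 0.4]]
both [ 0.5357  0.1847 -4.9569] [[10.9, 2.3], [-14.8, -4.0], [-13.3, -4.0], [12.9, 3.2], [-0.9, 0.4], [0.4, 0.3], [1.3, -1.0], [-0.3, -0.6], [-0.1, 0.5]]
```

```bash
sed -i 's/^AL=.*/AL=[(13,-13.5,74),(-13,-13.5,74),(-13,13.5,74),(13,13.5,74)]/' fit.py; python3 fit.py
```

```text
top only [0.5291, -0.1256, 1.4008] [[-0.4248, -0.7471], [-0.5119, 0.2378], [0.154, 0.0286], [0.6447, -0.2419], [0.1535, 0.5485]]
sc only [0.5296, -0.1223, 1.3933] [[-0.3273, -0.9144], [-0.7655, 1.191], [2.1188, -0.4316]]
both [ 0.5292 -0.1252  1.3996]
[[0.5513, 0.1895, 0.074], [0.5427, 0.166, 0.074], [0.5168, 0.1755, 0.074], [0.5269, 0.1996, 0.074]] [0.02502179 0.02754149 0.02611917]
top [0.5344 0.1826 1.1971] [[-0.2, -0.2], [0.2, 0.2], [0.0, -0.2], [-0.0, 0.2]]
sc [0.5357 0.185  1.2571] [[-0.6, 0.0], [-0.2, 0.2], [1.2, -0.4], [0.4, -0.3], [-0.6, 0.4]]
both [0.5349 0.1838 1.2327] [[-1.1, -0.3], [-0.6, -0.3], [-0.3, -0.5], [-0.5, 0.2], [-0.7, -0.7], [-0.5, -0.4], [1.0, -0.8], [0.5, -0.8], [-1.0, -0.3]]
```

View pics/ov_top.png

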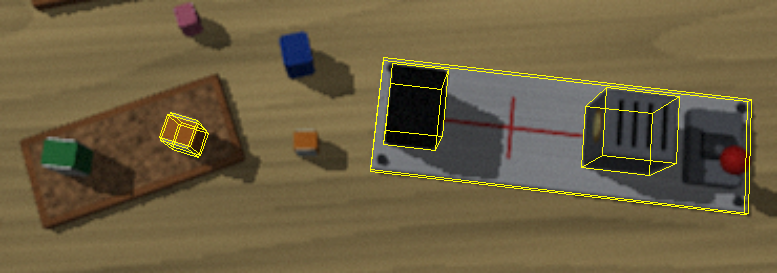

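View pics/ov_scene.png

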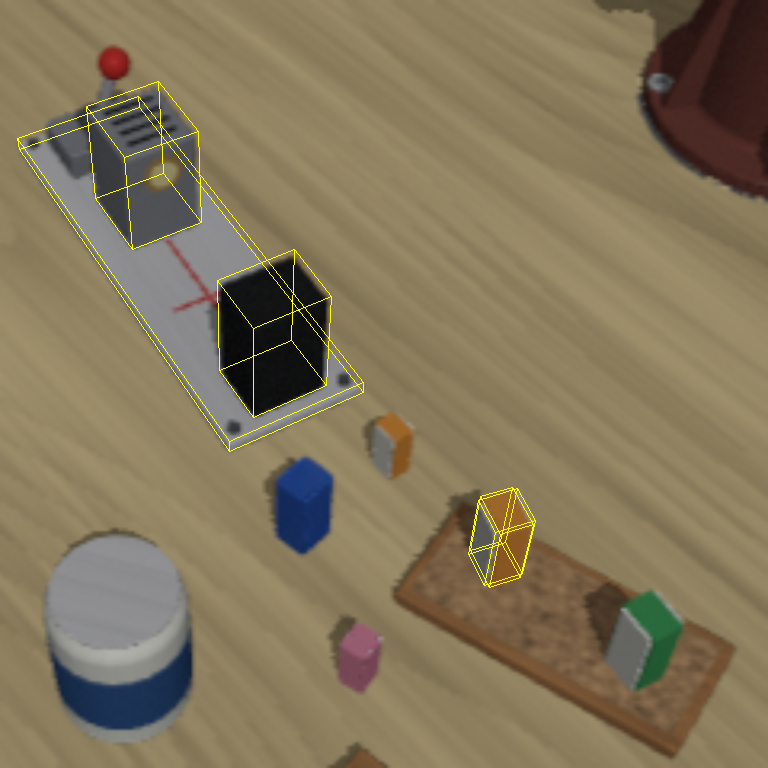

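```bash
cat >> h.py <<'E'
def yawrot(yaw):  # tool down, tool x at world yaw
    x=np.array([np.cos(yaw),np.sin(yaw),0]); y=np.array([0,0,-1.]); return np.c_[x,y,np.cross(x,y)]
def plan(pos,yaw,cur=None):
    "fractions of one full shift/turn from current pose (pass commanded pose if known)"
    s=env.get_state(); p0,R0=(np.array(s["ee_pos"]),R.from_rotvec(s["tcp_rot"])) if cur is None else (np.array(cur[0]),R.from_matrix(yawrot(cur[1])))
    d=R0.inv().apply(np.array(pos)-p0); Rt=R.from_matrix(yawrot(yaw)); t=(R0.inv()*Rt).as_rotvec()
    print("shift",(d/.3).round(4).tolist(),"turn",(t/1.5).round(4).tolist(),"mm",(d*1000).round(1).tolist(),"deg",np.degrees(t).round(1).tolist())
def st():
    s=env.get_state(); m=R.from_rotvec(s["tcp_rot"]).as_matrix()
    print(s["clock"],"pos",np.round(s["ee_pos"],4),"xyaw",np.arctan2(m[1,0],m[0,0]).round(4),"tilt",np.degrees(np.arccos(-m[2,1])).round(2),"F",np.round(s["force"],2),"op",round(s["opening"],3),"j",np.round(s["joint_pos"],2))
def bench(x,y):
    q=np.load("q.npy")[0]; c,s=np.cos(q[2]),np.sin(q[2]); return q[:2]+np.array([c*x-s*y,s*x+c*y])/1000
E
python3 - <<'E'
from h import *
st(); print(R.from_rotvec(env.get_state()["tcp_rot"]).as_matrix().round(3)); print(bench(-190,80),bench(-190,0),bench(0,0))
P=__import__("pickle").load(open("P.pkl","rb"))
# lever angle from red ball centroid
for cam in ("top","scene"):
    im=P[cam]["pixels"].astype(int); m=(im[...,2]>120)&(im[...,1]<60)&(im[...,0]<60); 
    n,l,s,c=cv2.connectedComponentsWithStats(m.astype(np.uint8)); i=1+np.argmax(s[1:,4]); print(cam,c[i],s[i])
    print({round(a,2):proj(P[cam],[*bench(-190,60*np.sin(.5-a)),.034+.06*np.cos(.5-a)]).round(1).tolist() for a in (0,.1,.2,.3)})
for yaw in (-0.17,-0.17+np.pi): plan([.5,.1,.22],yaw)
E
```

```text
0.95 pos [0.2451 0.5477 0.2314] xyaw 1.15 tilt 0.01 F [0.21 0.01 0.55] op 1.0 j [0.93 0.1  0.1  1.56 0.   1.35]
[[ 0.408  0.    -0.913]
 [ 0.913  0.     0.408]
 [ 0.    -1.    -0.   ]]
[ 0.41797232 -0.29879772] [ 0.49680248 -0.31242874] [ 0.52917615 -0.12520709]
top [448.66666667 274.77777778] [447 274   4   3   9]
{0: [[448.7, 281.5]], 0.1: [[449.3, 278.4]], 0.2: [[449.8, 275.3]], 0.3: [[450.1, 272.0]]}
scene [225.13793103  98.51724138] [221  95   9   8  58]
{0: [[228.8, 98.5]], 0.1: [[226.8, 98.4]], 0.2: [[224.7, 98.4]], 0.3: [[222.6, 98.6]]}
shift [-1.0152, 0.0377, -1.3852] turn [-0.0001, 0.88, 0.0001] mm [-304.6, 11.3, -415.5] deg [-0.0, 75.6, 0.0]
shift [-1.0152, 0.0377, -1.3852] turn [0.0001, -1.2144, 0.0001] mm [-304.6, 11.3, -415.5] deg [0.0, -104.4, 0.0]
```

Call:
apply_moves(
  rows=[-0.09, 0, -0.13, 0, 0.08, 0, -0.19, 0, -0.26, 0, 0.17, 0, -0.28, 0, -0.39, 0, 0.26, 0, -0.38, 0, -0.52, 0, 0.35, 0, -0.47, 0, -0.64, 0, 0.44, 0],
  grip=1,
)

```text
clock: 1.45
ee_pos: [0.3634, 0.3387, 0.2314]
tcp_rot: [-1.537, -0.38, 0.379]
force: [0.9, 0.2, 0.2]
opening: 0.149
```

```bash
python3 - <<'E'
from h import *
st(); plan([.45,.0,.2],-.17)
E
```

```text
1.45 pos [0.3634 0.3387 0.2314] xyaw 0.4845 tilt 0.04 F [0.87 0.15 0.22] op 0.149 j [ 0.49 -0.21 -0.21  1.57 -0.    1.57]
shift [-0.2705, 0.1047, -1.1336] turn [-0.0001, 0.4363, 0.0004] mm [-81.2, 31.4, -340.1] deg [-0.0, 37.5, 0.0]
```

Call:
apply_moves(
  rows=[-0.04, 0.01, -0.16, 0, 0.08, 0, -0.08, 0.03, -0.32, 0, 0.16, 0, -0.11, 0.04, -0.48, 0, 0.25, 0, -0.15, 0.05, -0.63, 0, 0.34, 0, -0.19, 0.07, -0.79, 0, 0.43, 0],
)

```text
clock: 1.95
ee_pos: [0.4243, 0.1029, 0.2108]
tcp_rot: [-1.567, 0.125, -0.127]
force: [1.3, 0.4, -0.5]
opening: 0.001
```

```bash
python3 - <<'E'
from h import *
st(); plan([*bench(-190,80),.16],-.17)
E
```

```text
1.95 pos [0.4243 0.1029 0.2108] xyaw -0.1603 tilt 0.09 F [ 1.29  0.35 -0.52] op 0.001 j [-0.06 -0.41 -0.41  1.57  0.    1.67]
shift [0.1925, 0.1691, -1.3251] turn [-0.0002, 0.0065, 0.0011] mm [57.7, 50.7, -397.5] deg [-0.0, 0.6, 0.1]
```

Call:
apply_moves(
  rows=[0.02, 0.02, -0.16, 0, 0, 0, 0.04, 0.03, -0.32, 0, 0, 0, 0.06, 0.04, -0.48, 0, 0, 0, 0.08, 0.05, -0.64, 0, 0, 0, 0.1, 0.06, -0.8, 0, 0, 0],
)

```text
clock: 2.45
ee_pos: [0.4162, -0.1392, 0.1925]
tcp_rot: [-1.568, 0.121, -0.123]
force: [1.1, -0.2, -0.0]
opening: -0.001
```

```bash
python3 - <<'E'
from h import *
st(); plan([*bench(-190,80),.14],-.17)
E
```

```text
2.45 pos [ 0.4162 -0.1392  0.1925] xyaw -0.1553 tilt 0.06 F [ 1.15 -0.19 -0.04] op -0.001 j [-0.62 -0.41 -0.44  1.54  0.    1.1 ]
shift [0.088, 0.1753, -0.5245] turn [0.0002, 0.0098, 0.0007] mm [26.4, 52.6, -157.4] deg [0.0, 0.8, 0.1]
```

Call:
apply_moves(
  rows=[0.02, 0.03, -0.13, 0, 0.01, 0, 0.05, 0.07, -0.26, 0, 0.01, 0, 0.07, 0.11, -0.39, 0, 0.01, 0, 0.09, 0.15, -0.51, 0, 0.01, 0, 0.09, 0.17, -0.51, 0, 0.01, 0],
)

```text
clock: 2.95
ee_pos: [0.4188, -0.2958, 0.1398]
tcp_rot: [-1.566, 0.137, -0.136]
force: [0.5, -0.3, -0.7]
opening: -0.0
```

```bash
python3 - <<'E'
from h import *
st(); plan([*bench(-190,80),.066],-.17)
for n in ("top","wrist","scene"):
    p=env.snapshot(n)
    if n=="top": crop(p,370,220,530,320,5,"t1.png")
    elif n=="scene": crop(p,170,60,290,160,5,"s1.png")
    else: cv2.imwrite("pics/w1.png",p["pixels"])
E
```

```text
2.95 pos [ 0.4188 -0.2958  0.1398] xyaw -0.1737 tilt 0.04 F [ 0.47 -0.33 -0.74] op -0.0 j [-0.87 -0.16 -0.33  1.4  -0.    0.87]
shift [-0.0008, 0.2461, -0.0102] turn [0.0, -0.0025, -0.0005] mm [-0.3, 73.8, -3.1] deg [0.0, -0.2, -0.0]
```

View pics/t1.png

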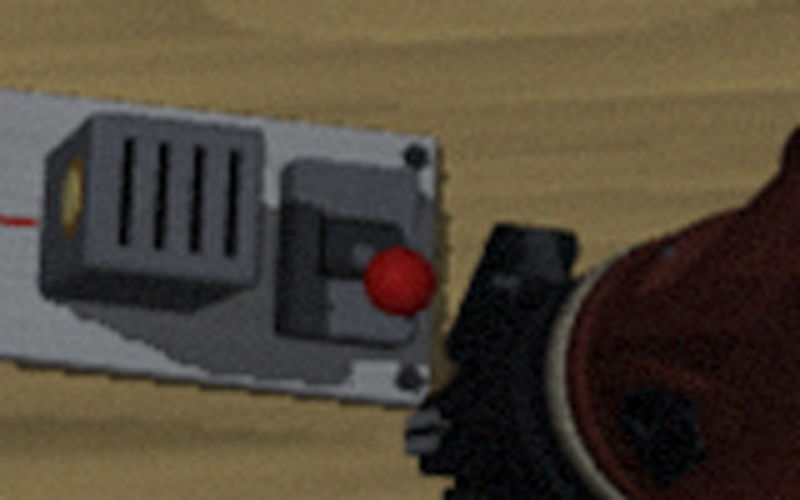

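View pics/w1.png

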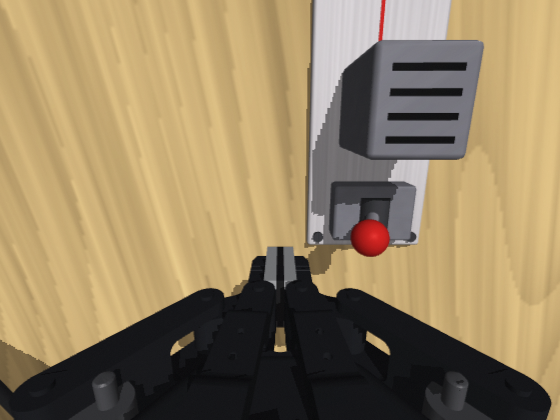

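View pics/s1.png

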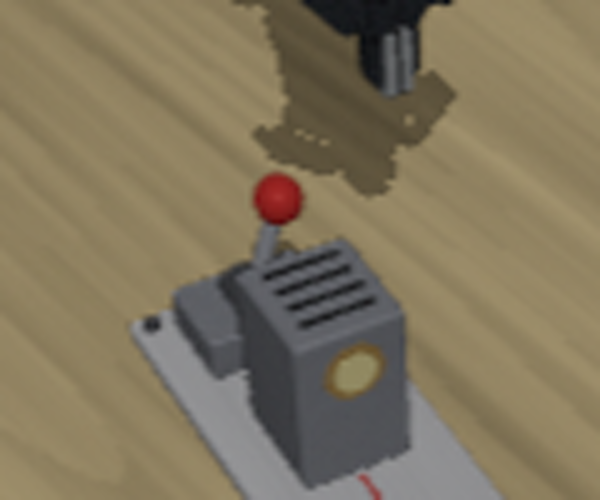

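Call:
apply_moves(
  rows=[0, 0.06, -0.01, 0, 0, 0, 0, 0.12, -0.01, 0, 0, 0, 0, 0.18, -0.01, 0, 0, 0, 0, 0.24, -0.01, 0, 0, 0, 0, 0.245, -0.01, 0, 0, 0],
)

```text
clock: 3.6
ee_pos: [0.4187, -0.2933, 0.0665]
tcp_rot: [-1.565, 0.133, -0.131]
force: [0.7, 0.4, -0.5]
opening: -0.002
```

```bash
python3 - <<'E'
from h import *
st(); plan([*bench(-190,47),.066],-.17); plan([*bench(-190,0),.066],-.17)
p=env.snapshot("wrist"); cv2.imwrite("pics/w2.png",p["pixels"])
for a in (.1,.2,.3): print(a,proj(p,[*bench(-190,60*np.sin(.5-a)),.034+.06*np.cos(.5-a)]))
p=env.snapshot("scene"); crop(p,170,60,290,160,5,"s2.png")
E
```

```text
3.6 pos [ 0.4187 -0.2933  0.0665] xyaw -0.1684 tilt 0.14 F [ 0.7   0.4  -0.54] op -0.002 j [-0.87 -0.13 -0.43  1.27  0.    0.87]
shift [0.1106, 0.0013, -0.0187] turn [-0.0012, 0.0011, -0.0012] mm [33.2, 0.4, -5.6] deg [-0.1, 0.1, -0.1]
shift [0.2673, 0.001, -0.0191] turn [-0.0012, 0.0011, -0.0012] mm [80.2, 0.3, -5.7] deg [-0.1, 0.1, -0.1]
0.1 [[402.70335976 298.2340077 ]]
0.2 [[416.88868331 300.87026415]]
0.3 [[431.26571928 302.83675128]]
```

View pics/w2.png

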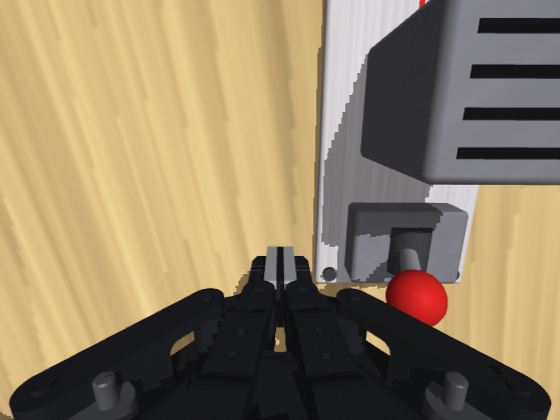

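View pics/s2.png

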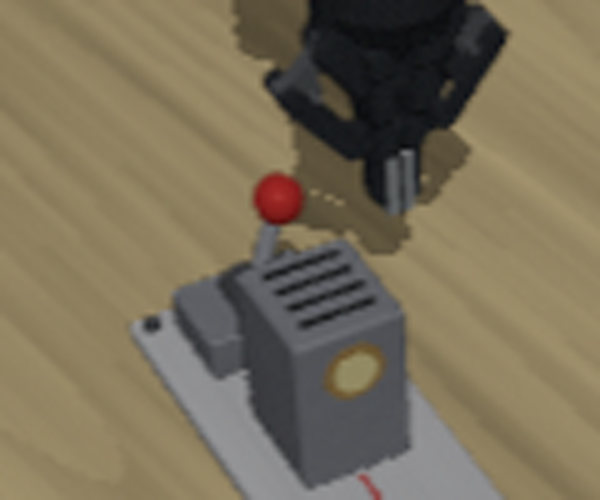

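Call:
apply_moves(
  rows=[0, -0.03, -0.02, 0, 0, 0, 0.04, -0.035, -0.02, 0, 0, 0, 0.09, -0.035, -0.02, 0, 0, 0, 0.13, -0.035, -0.02, 0, 0, 0, 0.17, -0.035, -0.02, 0, 0, 0],
)

```text
clock: 4.2
ee_pos: [0.4694, -0.3111, 0.0806]
tcp_rot: [-1.568, 0.132, -0.135]
force: [-1.4, 1.5, 1.4]
opening: 0.001
```

Call:
apply_moves(
  rows=[0.02, 0, 0, 0, 0, 0, 0.04, 0, 0, 0, 0, 0, 0.06, 0, 0, 0, 0, 0, 0.07, 0, 0, 0, 0, 0, 0.075, 0, 0, 0, 0, 0],
)

```text
clock: 4.7
ee_pos: [0.4907, -0.3138, 0.0784]
tcp_rot: [-1.567, 0.133, -0.133]
force: [-1.1, 0.1, 0.0]
opening: 0.001
```

```bash
cat > lev.py <<'E'
from h import *
import sys
st(); t=sys.argv[1]; plan([*bench(-190,0),.077],-.17)
p=env.snapshot("scene"); crop(p,170,60,290,160,5,f"sl{t}.png")
for a in (.3,.5,.7,.85,1): print("sc",a,((proj(p,[*bench(-190,60*np.sin(.5-a)),.034+.06*np.cos(.5-a)])-[170,60])*5).round(1))
p=env.snapshot("wrist"); cv2.imwrite(f"pics/wl{t}.png",p["pixels"])
for a in (.3,.5,.7,.85,1): print("wr",a,proj(p,[*bench(-190,60*np.sin(.5-a)),.034+.06*np.cos(.5-a)]).round(1))
E
python3 lev.py 1
```

```text
4.7 pos [ 0.4907 -0.3138  0.0784] xyaw -0.1699 tilt 0.0 F [-1.14  0.05  0.  ] op 0.001 j [-0.79  0.08 -0.21  1.28  0.    0.95]
shift [0.0192, 0.0045, 0.008] turn [-0.0, 0.0, 0.0] mm [5.8, 1.4, 2.4] deg [-0.0, 0.0, 0.0]
sc 0.3 [[262.9 193.2]]
sc 0.5 [[241.  198.6]]
sc 0.7 [[219.4 208. ]]
sc 0.85 [[203.9 217.3]]
sc 1 [[189.5 228.4]]
wr 0.3 [[266.9 273.6]]
wr 0.5 [[291.7 274.9]]
wr 0.7 [[316.4 273.7]]
wr 0.85 [[333.5 271.2]]
wr 1 [[348.6 267.7]]
```

View pics/sl1.png

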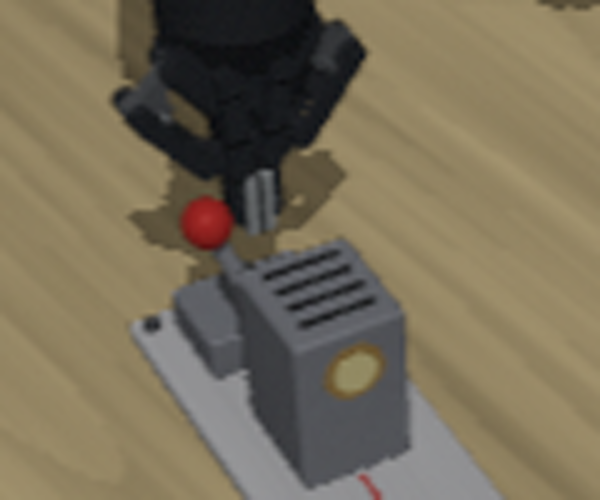

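View pics/wl1.png

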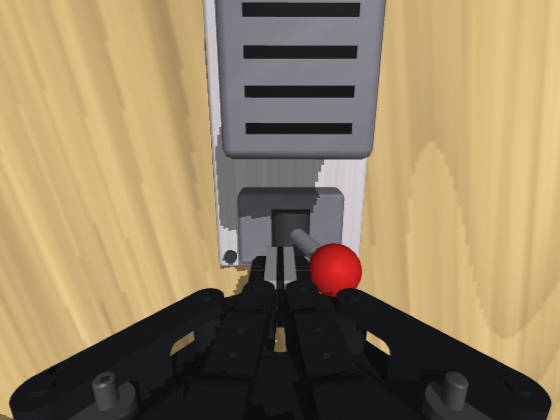

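The knob is at wrist px (336,269), about 0.86 rad. It needs roughly 6–8 mm more.

Call:
apply_moves(
  rows=[0.006, 0, 0, 0, 0, 0, 0.012, 0, 0, 0, 0, 0, 0.018, 0, 0, 0, 0, 0, 0.024, 0, 0, 0, 0, 0, 0.024, 0, 0, 0, 0, 0],
)

```text
clock: 5.3
ee_pos: [0.4979, -0.315, 0.0783]
tcp_rot: [-1.567, 0.133, -0.134]
force: [-0.8, -0.2, -0.0]
opening: 0.002
```

```bash
python3 lev.py 2
```

```text
5.3 pos [ 0.4979 -0.315   0.0783] xyaw -0.1699 tilt 0.01 F [-0.81 -0.22 -0.03] op 0.002 j [-0.79  0.1  -0.19  1.29  0.    0.95]
shift [-0.005, 0.0042, 0.0078] turn [-0.0001, 0.0001, 0.0001] mm [-1.5, 1.3, 2.3] deg [-0.0, 0.0, 0.0]
sc 0.3 [[262.9 193.2]]
sc 0.5 [[241.  198.6]]
sc 0.7 [[219.4 208. ]]
sc 0.85 [[203.9 217.3]]
sc 1 [[189.5 228.4]]
wr 0.3 [[251.9 273.6]]
wr 0.5 [[276.7 274.9]]
wr 0.7 [[301.5 273.7]]
wr 0.85 [[318.8 271.3]]
wr 1 [[334.2 267.7]]
```

View pics/wl2.png

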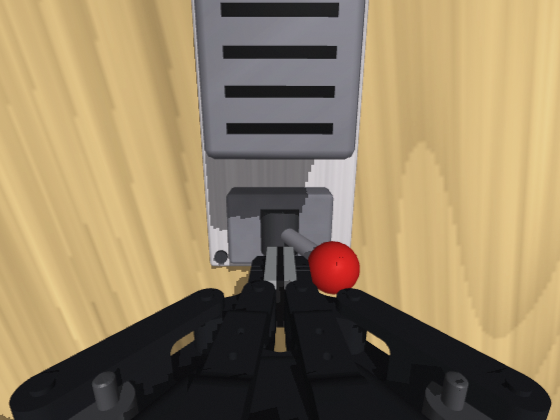

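The lever is fully over: the knob at (334,267) matches the 1.0 prediction. Next I'll back off, rise, and go to the cell.

Call:
apply_moves(
  rows=[-0.06, 0, 0, 0, 0, 0, -0.1, -0.1, 0, 0, 0, 0, -0.1, -0.22, 0, 0, 0, 0, -0.1, -0.35, 0.05, 0, 0, 0, -0.1, -0.4, 0.12, 0, 0, 0],
)

```text
clock: 5.9
ee_pos: [0.4752, -0.2758, 0.2027]
tcp_rot: [-1.57, 0.131, -0.138]
force: [0.0, -0.4, 0.4]
opening: -0.0
```

```bash
python3 - <<'E'
from h import *
st(); plan([*np.load("q.npy")[1][:2],.18],np.load("q.npy")[1][2]-np.pi/2)
E
```

```text
5.9 pos [ 0.4752 -0.2758  0.2027] xyaw -0.1715 tilt 0.33 F [ 0.02 -0.42  0.43] op -0.0 j [-0.76 -0.06 -0.12  1.5   0.    0.98]
shift [-0.0655, 0.0707, 1.5435] turn [0.0018, 0.111, 0.0034] mm [-19.7, 21.2, 463.1] deg [0.2, 9.5, 0.3]
```

Call:
apply_moves(
  rows=[0, 0, 0.15, 0, 0.02, 0, -0.01, 0, 0.31, 0, 0.04, 0, -0.02, 0, 0.47, 0, 0.06, 0, -0.03, 0, 0.63, 0, 0.08, 0, -0.04, 0, 0.79, 0, 0.11, 0],
  grip=-1,
  force=30,
)

```text
clock: 6.4
ee_pos: [0.5026, -0.037, 0.1987]
tcp_rot: [-1.555, 0.263, -0.265]
force: [1.7, -0.4, -0.2]
opening: 0.846
```

```bash
python3 - <<'E'
from h import *
st(); plan([*np.load("q.npy")[1][:2],.2],np.load("q.npy")[1][2]-np.pi/2)
E
```

```text
6.4 pos [ 0.5026 -0.037   0.1987] xyaw -0.3366 tilt 0.08 F [ 1.66 -0.36 -0.2 ] op 0.846 j [-0.33 -0.2  -0.25  1.51  0.    1.57]
shift [-0.1413, -0.0042, 0.7302] turn [-0.0002, 0.001, 0.0009] mm [-42.4, -1.3, 219.1] deg [-0.0, 0.1, 0.1]
```

Call:
apply_moves(
  rows=[-0.03, 0, 0.15, 0, 0, 0, -0.06, 0, 0.31, 0, 0, 0, -0.09, 0, 0.47, 0, 0, 0, -0.12, 0, 0.62, 0, 0, 0, -0.145, 0, 0.715, 0, 0, 0],
)

```text
clock: 6.9
ee_pos: [0.532, 0.1812, 0.1985]
tcp_rot: [-1.554, 0.261, -0.262]
force: [-0.0, 0.4, -0.1]
opening: 1.003
```

```bash
cat > wfit.py <<'E'
from h import *
import sys
st(); q=np.load("q.npy")[1]
p=env.snapshot("wrist"); cv2.imwrite(f"pics/{sys.argv[1]}.png",p["pixels"])
import pickle; pickle.dump(p,open("W.pkl","wb"))
L=np.array([(sx*13,sy*13.5,z) for z in (74,14) for sx,sy in ((-1,-1),(1,-1),(1,1),(-1,1))])/1000
c,s=np.cos(q[2]),np.sin(q[2])
print(proj(p,np.c_[q[0]+c*L[:,0]-s*L[:,1],q[1]+s*L[:,0]+c*L[:,1],L[:,2]]).round(1).tolist())
plan([*q[:2],.1],q[2]-np.pi/2)
for r in env.trace(p,"amber_cell")[:3]: print(r["confidence"],r["extent"],r["region"].sum())
E
python3 wfit.py w3
```

```text
6.9 pos [0.532  0.1812 0.1985] xyaw -0.3331 tilt 0.07 F [-0.    0.43 -0.09] op 1.003 j [ 0.1  -0.02 -0.09  1.5   0.    2.  ]
[[296.1, 212.4], [296.7, 185.4], [267.3, 185.2], [267.4, 212.3], [293.2, 196.9], [293.7, 174.3], [269.4, 174.1], [269.5, 196.8]]
shift [0.01, 0.3281, 0.0023] turn [-0.0016, 0.0044, 0.0001] mm [3.0, 98.4, 0.7] deg [-0.1, 0.4, 0.0]
0.95 [369.5, 138.3, 408.3, 169.0] 705
0.94 [352.5, 229.4, 400.3, 269.5] 902
0.89 [267.0, 171.0, 296.7, 213.6] 1118
```

View pics/w3.png

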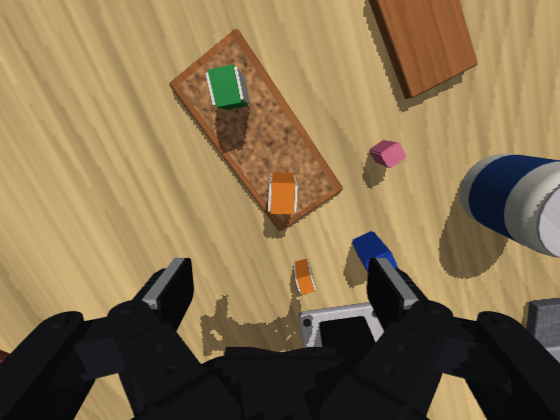

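```bash
python3 - <<'E'
from h import *
import pickle
p=pickle.load(open("W.pkl","rb")); crop(p,250,160,320,230,10,"w3c.png")
E
```

View pics/w3c.png

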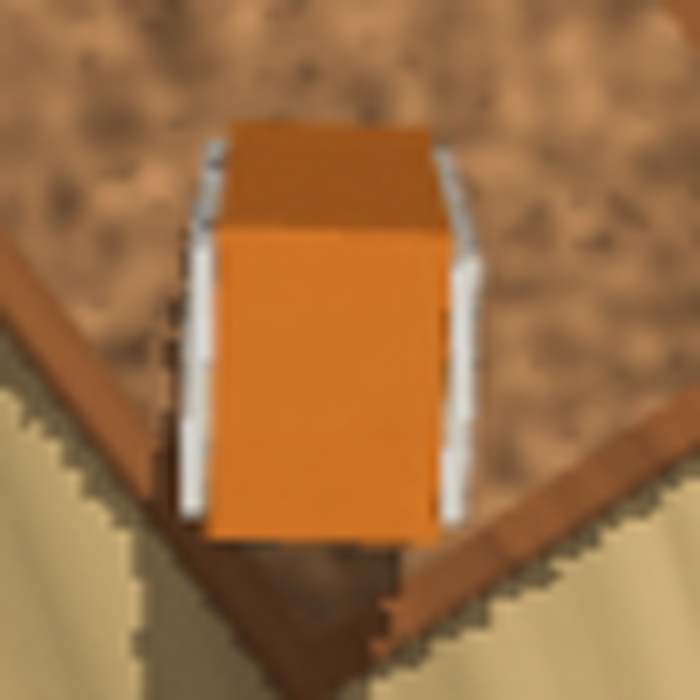

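```bash
cat > fit2.py <<'E'
from fit import *
P["wrist"]=pickle.load(open("W.pkl","rb"))
wa=un([(190,238),(180,515),(483,262),(466,525),(217,230),(452,230),(440,545),(208,540)],10,(250,160))
AW=[(13,13.5,74),(-13,13.5,74),(13,-13.5,74),(-13,-13.5,74),(15,11,74),(15,-11,74),(-15,-11,74),(-15,11,74)]
for o in ([("wrist",AW,wa)],[("top",AL,ta),("scene",AS,sa),("wrist",AW,wa)]):
    r=fit(o,[.535,.184,1.2]); print(r[0].round(4),r[1].round(1).tolist())
E
python3 fit2.py | tail -2
```

```text
[0.5357 0.1842 1.2004] [[-0.2, 0.7], [0.1, 0.1], [-0.1, -0.6], [0.1, 0.1], [-0.1, -0.5], [0.4, 0.4], [-0.1, 0.1], [-0.1, -0.3]]
[0.5356 0.1841 1.2052] [[-1.0, -0.7], [-0.6, -0.4], [-0.7, -0.8], [-0.8, -0.3], [-0.7, -0.6], [-0.9, -0.2], [0.8, -0.4], [0.6, -0.4], [-1.3, -0.1], [-0.3, 0.9], [0.1, 0.3], [-0.2, -0.6], [0.1, 0.2], [-0.3, -0.4], [0.2, 0.4], [-0.1, 0.1], [-0.1, -0.1]]
```

```bash
python3 - <<'E'
from h import *
q=np.load("q.npy"); q[1]=[.5357,.1842,1.200]; np.save("q.npy",q)
plan([.5357,.1842,.11],1.2-np.pi/2)
E
```

```text
shift [0.0096, 0.2946, 0.0123] turn [-0.0008, 0.0266, 0.0001] mm [2.9, 88.4, 3.7] deg [-0.1, 2.3, 0.0]
```

Call:
apply_moves(
  rows=[0, 0.07, 0, 0, 0.01, 0, 0.01, 0.14, 0.005, 0, 0.027, 0, 0.01, 0.21, 0.012, 0, 0.027, 0, 0.01, 0.27, 0.012, 0, 0.027, 0, 0.01, 0.295, 0.012, 0, 0.027, 0],
)

```text
clock: 7.5
ee_pos: [0.5351, 0.1799, 0.1081]
tcp_rot: [-1.551, 0.297, -0.293]
force: [-0.4, 0.4, -0.4]
opening: 1.001
```

```bash
python3 wfit.py w4; python3 - <<'E'
from h import *
plan([.5357,.1842,.033],1.2-np.pi/2)
E
```

```text
7.5 pos [0.5351 0.1799 0.1081] xyaw -0.376 tilt 0.12 F [-0.43  0.36 -0.39] op 1.001 j [ 0.09  0.01 -0.22  1.34  0.    2.04]
[[299.4, 251.9], [300.0, 213.7], [256.8, 213.9], [257.8, 252.1], [295.0, 221.8], [295.3, 191.7], [262.4, 191.8], [263.0, 221.9]]
shift [-0.0028, 0.0257, 0.0143] turn [0.0007, -0.0035, -0.0015] mm [-0.9, 7.7, 4.3] deg [0.1, -0.3, -0.1]
0.79 [298.3, 298.8, 330.7, 348.1] 1119
0.72 [392.0, 257.8, 436.9, 299.4] 350
0.68 [390.9, 139.2, 452.8, 177.7] 1562
shift [-0.0038, 0.2535, 0.0136] turn [0.0004, -0.0034, -0.0008] mm [-1.1, 76.1, 4.1] deg [0.0, -0.3, -0.1]
```

View pics/w4.png

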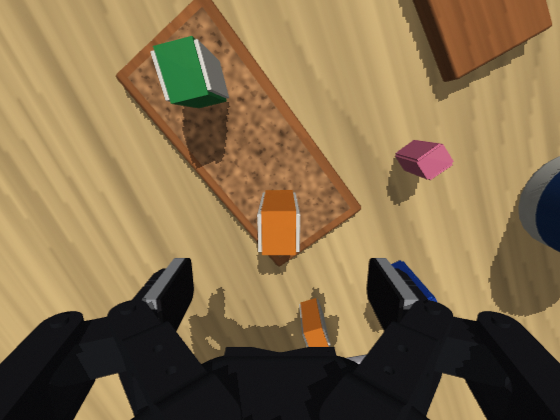

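Call:
apply_moves(
  rows=[0, 0.06, 0.007, 0, 0, 0, 0, 0.12, 0.013, 0, 0, 0, -0.003, 0.18, 0.013, 0, -0.003, 0, -0.003, 0.23, 0.013, 0, -0.003, 0, -0.003, 0.253, 0.013, 0, -0.003, 0],
)

```text
clock: 8.1
ee_pos: [0.5363, 0.1843, 0.0333]
tcp_rot: [-1.551, 0.292, -0.291]
force: [-0.2, -0.4, 0.2]
opening: 0.998
```

```bash
python3 wfit.py w5; python3 - <<'E'
from h import *
plan([.5357,.1842,.033],1.2-np.pi/2)
p=env.snapshot("scene"); crop(p,290,170,430,300,5,"s5.png")
E
```

```text
8.1 pos [0.5363 0.1843 0.0333] xyaw -0.3712 tilt 0.03 F [-0.16 -0.36  0.23] op 0.998 j [ 0.1   0.07 -0.3   1.2   0.    2.04]
[[311.6, 339.3], [313.6, 283.1], [243.7, 283.0], [245.8, 339.3], [301.4, 269.3], [302.3, 228.9], [255.8, 228.9], [256.8, 269.2]]
shift [-0.0011, -0.2246, -0.0005] turn [0.0004, -0.0003, -0.0008] mm [-0.3, -67.4, -0.2] deg [0.0, -0.0, -0.1]
0.96 [244.9, 225.0, 314.6, 344.7] 7274
0.75 [438.6, 153.7, 543.5, 219.7] 4176
0.74 [247.3, 226.7, 308.4, 344.2] 5979
shift [-0.0014, 0.0017, -0.0009] turn [0.0002, -0.0003, -0.0005] mm [-0.4, 0.5, -0.3] deg [0.0, -0.0, -0.0]
```

View pics/w5.png

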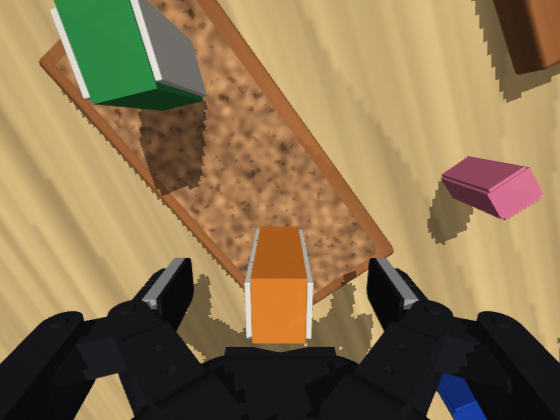

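View pics/s5.png

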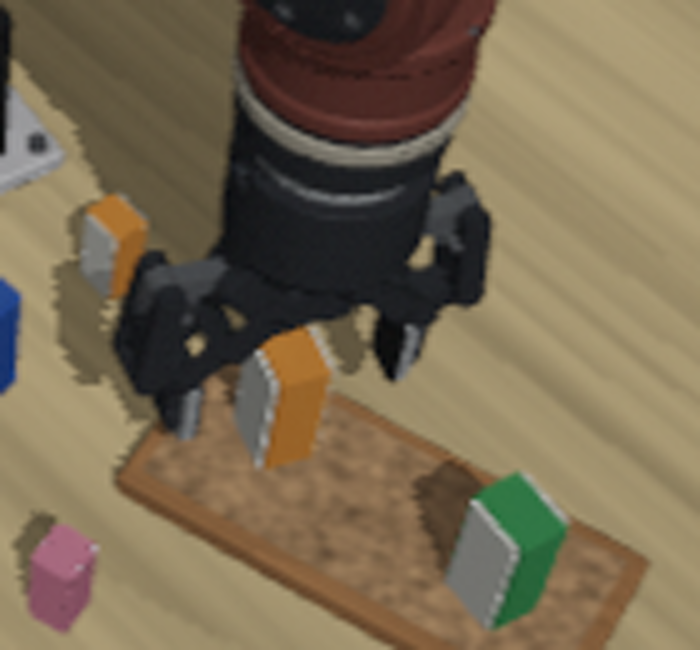

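The cell sits centred between the pads, at column 279 of the wrist view. Closing now.

Call:
apply_moves(
  rows=[0, 0, 0, 0, 0, 0, 0, 0, 0, 0, 0, 0, 0, 0, 0, 0, 0, 0, 0, 0, 0, 0, 0, 0, 0, 0, 0, 0, 0, 0],
  grip=1,
  force=40,
)

```text
clock: 8.75
ee_pos: [0.5368, 0.1845, 0.0343]
tcp_rot: [-1.551, 0.29, -0.292]
force: [-0.6, 0.1, 2.2]
opening: 0.316
```

Call:
apply_moves(
  rows=[0, 0, 0, 0, 0, 0, 0, 0, 0, 0, 0, 0, 0, 0, 0, 0, 0, 0, 0, 0, 0, 0, 0, 0, 0, 0, 0, 0, 0, 0],
)

```text
clock: 9.25
ee_pos: [0.5368, 0.1845, 0.0344]
tcp_rot: [-1.551, 0.29, -0.292]
force: [-0.4, -0.1, 5.2]
opening: 0.311
```

```bash
python3 wfit.py w6
```

```text
9.25 pos [0.5368 0.1845 0.0344] xyaw -0.371 tilt 0.05 F [-0.35 -0.08  5.22] op 0.311 j [ 0.1   0.07 -0.3   1.2   0.    2.04]
[[310.5, 338.2], [312.5, 282.5], [243.2, 282.5], [245.3, 338.2], [300.6, 269.0], [301.5, 228.9], [255.3, 228.9], [256.3, 269.0]]
shift [-0.003, -0.2188, -0.0022] turn [-0.0003, -0.0001, 0.0004] mm [-0.9, -65.7, -0.7] deg [-0.0, -0.0, 0.0]
0.78 [245.9, 223.5, 314.9, 342.4] 7079
0.58 [438.3, 153.5, 538.1, 220.8] 4147
```

View pics/w6.png

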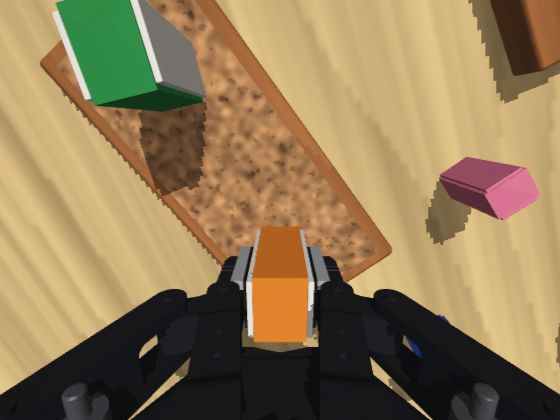

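Call:
apply_moves(
  rows=[0, -0.02, 0, 0, 0, 0, 0, -0.06, 0, 0, 0, 0, 0, -0.13, 0, 0, 0, 0, 0, -0.22, 0, 0, 0, 0, 0, -0.32, 0, 0, 0, 0],
)

```text
clock: 9.85
ee_pos: [0.5358, 0.1844, 0.1309]
tcp_rot: [-1.551, 0.292, -0.29]
force: [-0.3, 1.0, -0.7]
opening: 0.312
```

Call:
apply_moves(
  rows=[0, -0.1, 0, 0, 0, 0, 0, -0.18, 0, 0, 0, 0, 0, -0.2, 0, 0, 0, 0, 0, -0.2, 0, 0, 0, 0, 0, -0.2, 0, 0, 0, 0],
)

```text
clock: 10.35
ee_pos: [0.5359, 0.1844, 0.1885]
tcp_rot: [-1.552, 0.292, -0.29]
force: [-0.2, -0.5, -2.2]
opening: 0.312
```

```bash
python3 wfit.py w7; python3 - <<'E'
from h import *
plan([*bench(0,0),.19],1.3996-np.pi/2)
E
```

```text
10.35 pos [0.5359 0.1844 0.1885] xyaw -0.371 tilt 0.1 F [-0.18 -0.45 -2.15] op 0.312 j [ 0.1   0.   -0.09  1.48  0.    2.04]
[[294.7, 219.2], [295.1, 191.5], [264.8, 191.4], [265.2, 219.2], [292.2, 202.0], [292.5, 178.8], [267.5, 178.8], [267.8, 202.0]]
shift [0.0008, 0.294, -0.0001] turn [0.0007, -0.0001, -0.0014] mm [0.2, 88.2, -0.0] deg [0.1, -0.0, -0.1]
0.85 [355.6, 230.5, 403.9, 285.8] 1422
0.69 [366.8, 139.9, 405.2, 170.6] 725
0.58 [243.6, 224.7, 315.0, 343.4] 7090
shift [0.354, -0.0059, -0.9695] turn [0.0006, -0.1332, -0.0016] mm [106.2, -1.8, -290.8] deg [0.0, -11.4, -0.1]
```

View pics/w7.png

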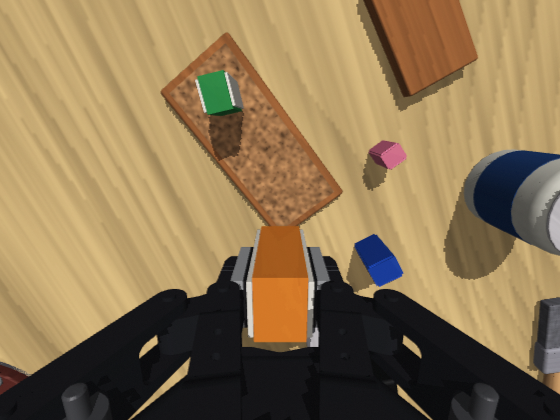

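Call:
apply_moves(
  rows=[0.02, 0, -0.05, 0, -0.01, 0, 0.06, 0, -0.15, 0, -0.03, 0, 0.1, 0, -0.28, 0, -0.05, 0, 0.15, 0, -0.41, 0, -0.07, 0, 0.2, 0, -0.54, 0, -0.09, 0],
)

```text
clock: 10.95
ee_pos: [0.5328, 0.0105, 0.1887]
tcp_rot: [-1.563, 0.185, -0.183]
force: [0.1, 0.6, -1.0]
opening: 0.309
```

```bash
python3 - <<'E'
from h import *
st(); plan([*bench(0,0),.19],1.3996-np.pi/2)
E
```

```text
10.95 pos [0.5328 0.0105 0.1887] xyaw -0.2342 tilt 0.09 F [ 0.09  0.58 -1.03] op 0.309 j [-0.23 -0.1  -0.19  1.49  0.    1.58]
shift [0.0931, -0.0046, -0.4427] turn [-0.0001, -0.042, -0.0011] mm [27.9, -1.4, -132.8] deg [-0.0, -3.6, -0.1]
```

Call:
apply_moves(
  rows=[0.02, 0, -0.12, 0, -0.01, 0, 0.05, 0, -0.24, 0, -0.025, 0, 0.07, 0, -0.34, 0, -0.042, 0, 0.09, 0, -0.41, 0, -0.042, 0, 0.093, 0, -0.435, 0, -0.042, 0],
)

```text
clock: 11.45
ee_pos: [0.5296, -0.1235, 0.1885]
tcp_rot: [-1.566, 0.139, -0.136]
force: [0.4, 0.6, -2.0]
opening: 0.312
```

```bash
python3 - <<'E'
from h import *
st(); plan([*bench(0,0),.12],1.3996-np.pi/2)
import pickle
D={}
for n in ("wrist","top","scene"):
    D[n]=p=env.snapshot(n)
    if n=="wrist": cv2.imwrite("pics/w8.png",p["pixels"])
    if n=="top": crop(p,270,200,470,310,4,"t8.png")
    if n=="scene": crop(p,170,60,310,220,4,"s8.png")
pickle.dump(D,open("D.pkl","wb"))
E
```

```text
11.45 pos [ 0.5296 -0.1235  0.1885] xyaw -0.1753 tilt 0.1 F [ 0.37  0.56 -1.96] op 0.312 j [-0.47 -0.07 -0.16  1.49 -0.    1.28]
shift [-0.0002, 0.2284, -0.006] turn [-0.0002, -0.0028, -0.0012] mm [-0.0, 68.5, -1.8] deg [-0.0, -0.2, -0.1]
```

View pics/w8.png

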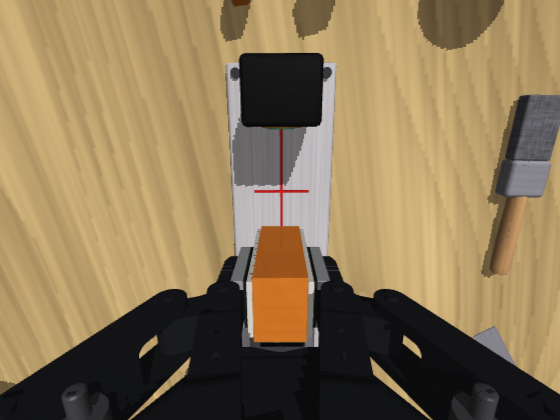

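View pics/s8.png

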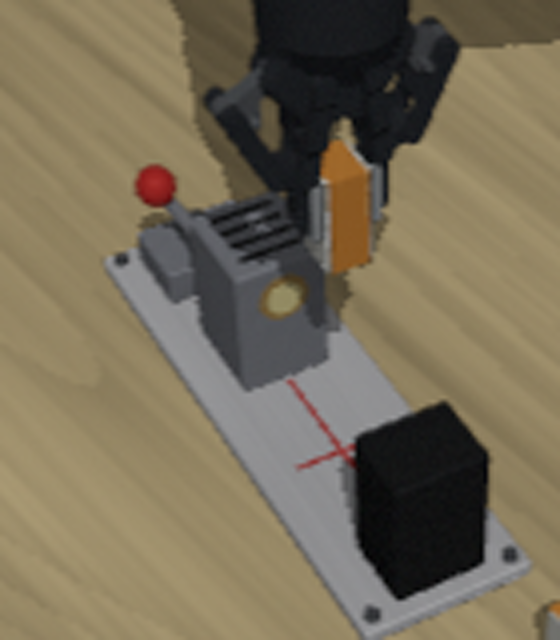

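```bash
python3 - <<'E'
from h import *
import pickle
D=pickle.load(open("D.pkl","rb")); p=D["wrist"]
crop(p,230,180,330,350,5,"w8c.png")
im=p["pixels"].astype(int); m=(im[...,2]>110)&(im[...,1]<70)&(im[...,0]<70)
for r in (135,145,155,165,175,200,210,220): 
    c=np.nonzero(m[r,200:350])[0]+200; print(r,c)
for c in (258,264,270,276,286,292,298,304): print(c,np.nonzero(m[170:215,c])[0]+170)
print(back(p,[281,191],.012),bench(0,0))
cen=[]
for r in range(132,182):
    c=np.nonzero(m[r,260:300])[0]+260
    if len(c): cen.append((c.mean(),r))
for r in range(196,224):
    c=np.nonzero(m[r,260:300])[0]+260
    if len(c): cen.append((c.mean(),r))
X=back(p,np.array(cen),.012)[:,:2]; v=np.linalg.svd(X-X.mean(0))[2][0]; print(X.mean(0),np.degrees(np.arctan(v[1]/v[0])),np.degrees(1.3996))
n=np.array([-np.sin(1.3996),np.cos(1.3996)]); print("line offset bench y mm", ((X.mean(0)-bench(0,0))@n)*1000)
E
```

```text
135 []
145 []
155 []
165 []
175 []
200 [281]
210 [281]
220 [281]
258 [190 191]
264 [190 191 192]
270 [190 191]
276 [190 191]
286 [190 191]
292 [190 191]
298 [190 191]
304 [190 191]
[[ 0.53060344 -0.1246821   0.012     ]] [ 0.52917615 -0.12520709]
[ 0.52691813 -0.14574756] 80.07677636633127 80.19117300651001
line offset bench y mm -1.2742816531938297
```

View pics/w8c.png

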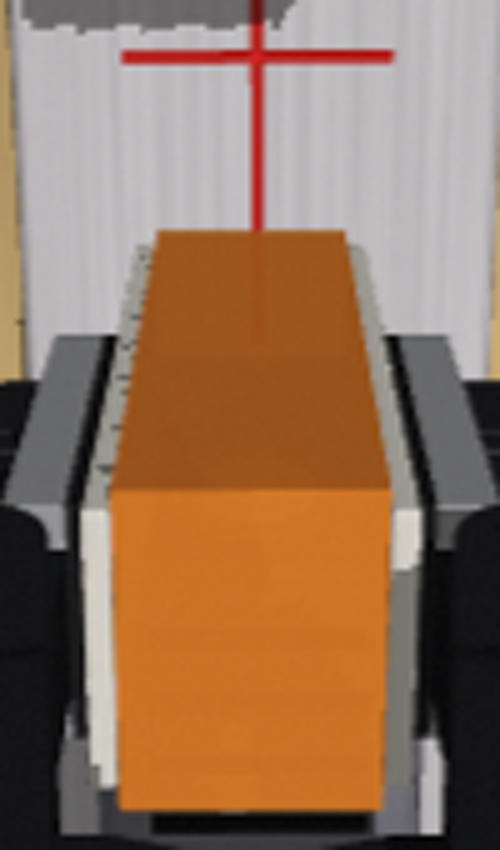

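```bash
cat > cellw.py <<'E'
from h import *
import pickle
p=pickle.load(open("D.pkl","rb"))["wrist"]; st()
uv=(np.array([(157,231),(346,231),(110,489),(391,489),(118,810),(382,810)],float)+.5)/5-.5+[230,180]
L=np.array([(15,11,0),(15,-11,0),(15,11,60),(15,-11,60),(-15,11,60),(-15,-11,60)])/1000
f=lambda q:(proj(p,q[:3]+R.from_rotvec(q[3:]).apply(L))-uv).ravel()
r=least_squares(f,[.5292,-.125,.168,0,0,1.4]); q=r.x; Rm=R.from_rotvec(q[3:]).as_matrix()
print("cell base",q[:3].round(4),"yaw",np.degrees(np.arctan2(Rm[1,0],Rm[0,0])).round(2),"tilt axis z",Rm[:,2].round(3),f(q).round(1))
q4=least_squares(lambda a:f([a[0],a[1],.1885-.0204,0,0,a[2]]),[.5292,-.125,1.4]); print(q4.x.round(4),np.degrees(q4.x[2]),q4.fun.round(1))
E
python3 cellw.py
```

```text
11.6 pos [ 0.5299 -0.1213  0.1892] xyaw -0.1736 tilt 0.08 F [-0.61 -0.19 -1.41] op 0.312 j [-0.47 -0.07 -0.16  1.49  0.    1.28]
cell base [ 0.5295 -0.1244  0.1677] yaw 79.97 tilt axis z [0.    0.003 1.   ] [ 0.1 -0.  -0.1  0.  -0.1 -0.1  0.1  0.   0.1 -0.  -0.1  0.1]
[ 0.5296 -0.124   1.3955] 79.95821782787247 [-0.  -0.4 -0.1 -0.4 -0.2  0.   0.2  0.1  0.   0.2  0.   0.3]
```

Call:
apply_moves(
  rows=[0.002, 0.02, -0.01, 0, 0, 0, 0.002, 0.06, -0.01, 0, 0, 0, 0.002, 0.12, -0.01, 0, 0, 0, 0.002, 0.18, -0.01, 0, 0, 0, 0.002, 0.24, -0.01, 0, 0, 0],
)

```text
clock: 12.1
ee_pos: [0.5301, -0.1238, 0.1161]
tcp_rot: [-1.566, 0.136, -0.134]
force: [-0.4, -0.4, -1.9]
opening: 0.309
```

Call:
apply_moves(
  rows=[0, 0.05, 0, 0, 0, 0, 0, 0.09, 0, 0, 0, 0, 0, 0.13, 0, 0, 0, 0, 0, 0.15, 0, 0, 0, 0, 0, 0.155, 0, 0, 0, 0],
)

```text
clock: 12.6
ee_pos: [0.5301, -0.1246, 0.0707]
tcp_rot: [-1.566, 0.136, -0.135]
force: [-0.3, -0.2, -1.1]
opening: 0.313
```

```bash
python3 - <<'E'
from h import *
st(); plan([*bench(0,0),.0704],1.398-np.pi/2)
import pickle
D={}
for n in ("wrist","top","scene"):
    D[n]=p=env.snapshot(n)
    if n=="wrist": cv2.imwrite("pics/w9.png",p["pixels"]);crop(p,230,180,330,350,5,"w9c.png")
    if n=="top": crop(p,270,200,470,310,4,"t9.png")
    if n=="scene": crop(p,170,60,310,220,4,"s9.png")
pickle.dump(D,open("D.pkl","wb"))
st()
E
```

```text
12.6 pos [ 0.5301 -0.1246  0.0707] xyaw -0.173 tilt 0.04 F [-0.32 -0.16 -1.15] op 0.313 j [-0.47 -0.03 -0.33  1.27  0.    1.27]
shift [-0.0027, 0.001, -0.0025] turn [-0.0002, -0.0001, -0.0005] mm [-0.8, 0.3, -0.8] deg [-0.0, -0.0, -0.0]
12.75 pos [ 0.5307 -0.1249  0.072 ] xyaw -0.173 tilt 0.05 F [ 0.08 -0.07 -0.89] op 0.307 j [-0.47 -0.03 -0.33  1.27  0.    1.27]
```

View pics/w9.png

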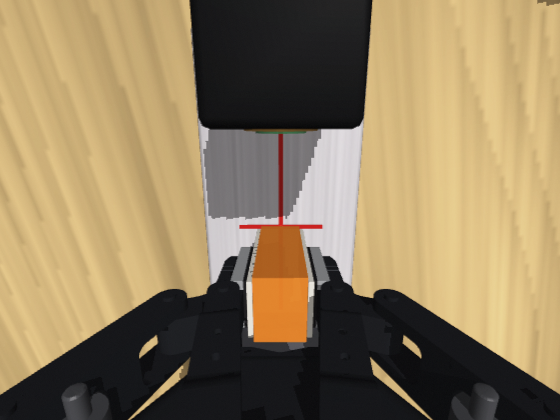

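View pics/s9.png

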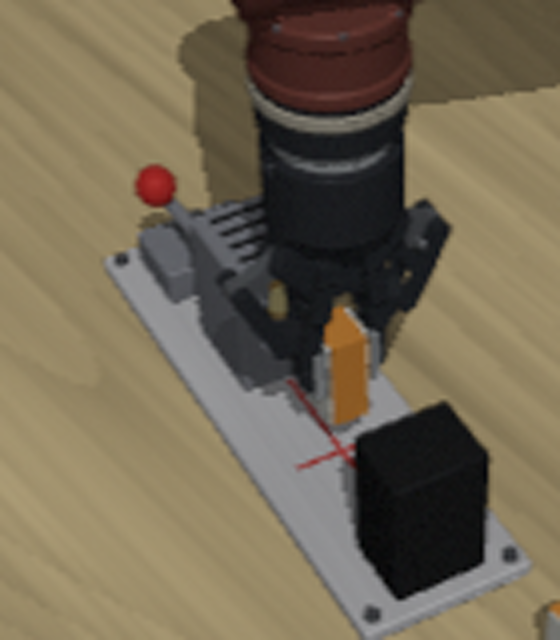

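View pics/w9c.png

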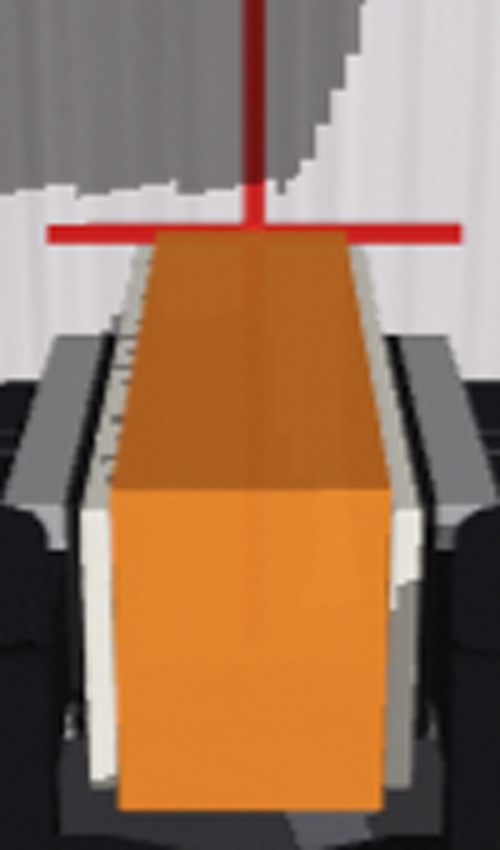

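```bash
cat > fin.py <<'E'
from h import *
import pickle
D=pickle.load(open("D.pkl","rb")); p=D["wrist"]; st()
uv=(np.array([(157,233),(347,233),(111,489),(391,489),(118,810),(382,810)],float)+.5)/5-.5+[230,180]
L=np.array([(15,11,0),(15,-11,0),(15,11,60),(15,-11,60),(-15,11,60),(-15,-11,60)])/1000
f=lambda q:(proj(p,q[:3]+R.from_rotvec(q[3:]).apply(L))-uv).ravel()
q=least_squares(f,[.5292,-.125,.05,0,0,1.4]).x; Rm=R.from_rotvec(q[3:]).as_matrix()
print("cell base",q[:3].round(4),"yaw",np.degrees(np.arctan2(Rm[1,0],Rm[0,0])).round(2),Rm[:,2].round(3))
cr=back(p,(np.array([254.5,234])+.5)/5-.5+[230,180],.012)[0]; print("cross by wrist",cr.round(4),"fit",bench(0,0).round(4))
c,s=np.cos(1.3985),np.sin(1.3985)
for o in (cr[:2],bench(0,0)): d=q[:2]-o; print("bench dx,dy mm",((c*d[0]+s*d[1])*1e3).round(2),((-s*d[0]+c*d[1])*1e3).round(2))
# lever
P=D["scene"]; print({a:((proj(P,[*bench(-190,60*np.sin(.5-a)),.034+.06*np.cos(.5-a)])-[170,60])*4).round(0).tolist() for a in (.85,1)})
E
python3 fin.py
```

```text
12.75 pos [ 0.5307 -0.1249  0.072 ] xyaw -0.173 tilt 0.05 F [ 0.08 -0.07 -0.89] op 0.307 j [-0.47 -0.03 -0.33  1.27  0.    1.27]
cell base [ 0.53   -0.1258  0.0496] yaw 80.05 [-0.001  0.006  1.   ]
cross by wrist [ 0.5306 -0.1246  0.012 ] fit [ 0.5292 -0.1252]
bench dx,dy mm -1.33 0.41
bench dx,dy mm -0.49 -0.91
{0.85: [[163.0, 174.0]], 1: [[152.0, 183.0]]}
```

Every check is within tolerance: the cell is under 1.4 mm off along the light and under 1 mm off across, its base is at 49.6 mm, and its yaw matches. The lever knob at s9 (155,186) reads about 1.0. I'll let the arm settle, then hand in.

Call:
apply_moves(
  rows=[0, 0, 0, 0, 0, 0, 0, 0, 0, 0, 0, 0, 0, 0, 0, 0, 0, 0, 0, 0, 0, 0, 0, 0, 0, 0, 0, 0, 0, 0],
)

```text
clock: 13.25
ee_pos: [0.5304, -0.1248, 0.0715]
tcp_rot: [-1.566, 0.136, -0.136]
force: [0.0, -0.1, -0.8]
opening: 0.313
```

```bash
python3 - <<'E'
from h import *
st(); print(env.job_done())
E
```

```text
13.25 pos [ 0.5304 -0.1248  0.0715] xyaw -0.173 tilt 0.01 F [ 0.   -0.1  -0.84] op 0.313 j [-0.47 -0.03 -0.33  1.27  0.    1.27]
the job is handed in; nothing more can be done
None
```

I pushed the lamp lever fully over, then gripped the larger amber cell (the one on the tray) across its white plates. I carried it over the receiver and handed the job in with the cell held in the light path, at about 13.3 s on the clock. The hand-in reports no verdict, so the figures below are my own last checks:

- **Lever:** the knob sits where the camera model puts it at about 0.97–1.0 rad, well over the 0.85 needed.
- **Position:** the cell is 0.5 to 1.3 mm off the middle along the light, with its underside at 49.6 mm against a target of 50 mm. Across the light, the wrist picture gave +0.4 mm and the first overhead/scene fit gave −0.9 mm. The two disagree by about 1.3 mm, but both are well inside the 6 mm limit.
- **Angle:** the cell's yaw is 80.05° against about 80.1° for the bench, and its tilt is under 0.5°.
- **Grip:** the jaws are open about 27 mm, the width over the plates. The cell did not shift in the fingers during transport.
- **Contact and disturbance:** wrist forces stayed at about 5 N or less, and the pictures showed no contact with the glass, bench or other things. I did not measure contact directly, nor re-measure the other things after the lift.

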